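Lever open the scale indicator's snap cover and zero the scale

ROBOT

A 6-joint arm with a two-finger parallel gripper is mounted at the origin on a cart in front of the work surface, level with it; the furniture and walls round the work are solid. World frame = base frame: x ahead of the robot, y to its left, z up, the work surface at z = 0. Lengths are in m, angles in rad, forces in N, time in s.
With the tool pointing down it reaches from about 0.35 to 0.85 m from the base axis. Payload 8.1 kg.
Tool frame: the origin (TCP) lies at the very end of the fingers, on their centre line; the grasp point (between the pads) lies 19 mm behind it; z points along the fingers, y is the line along which they close (so a half turn about z gives the same grasp; the last joint's range is limited). The gripper opens to 93 mm and grips with 3 to 60 N. Pads are 15 mm wide; open, the fingers measure 128 mm over their backs; the gripper's body (75 mm by 188 mm) begins 65 mm behind the grasp point.
Start: joints at [1.162, 0.13, 1.488, -0, 1.523, -0.085], TCP at [0.191, 0.569, 0.219] pointing down, gripper open.
Joint ranges: [-2.96, 2.96], [-0.89, 2.26], [0.02, 2.5], [-1.34, 4.48], [0, 2.73], [-2.66, 2.66]. Speed limits (rad/s): [2.39, 2.39, 2.79, 3.14, 3.14, 3.14].

INTERFACE

Orientations are given as a rotation vector (axis times angle).
In Python, from plant import monitor, eyes, ticket gives the robot as it stands.
- The arm moves only by the tool arm_command, never from a script. Its argument "deltas" is a list that holds one entry, the list of rows, each a list of 6 numbers: the shift along the world's x, y, z in cm, then the turn, a rotation vector about the world's x, y, z in degrees. In form: [[[tx, ty, tz, rx, ry, rz], ...]]. A call has 1 to 12 rows; each row shifts and turns the commanded pose from where the row before left it; what a row does not reach is not made up. A row lasts 1/12 s, in which the tool goes at most 41.7 mm and 7.16 degrees, less where a joint would pass 70% of its speed; a pose out of reach is approached as far as the arm can. A call is refused whole if a number of a shift passes 4.17 or a number of a turn 7.16, either way. A call with a gripper value outside its range is refused whole. "gripper" is the opening, from -1 (shut) to 1 (fully open), set as the call begins (left out, the last holds). The fingers move at their own pace and stop on an object; "squeeze" is the grip in N (left out, the last holds). Time passes only in rows, so rows that do not move let the fingers close. It gives the time, the measured TCP pose, the force, the opening and the grip force at its end, in the units of the state.
- monitor.read_state(): the state, without advancing time (a new reading comes with each control period).
- eyes.read_camera(name): name is "scene" or "side" or "wrist"; returns the picture (384x512x3 uint8, blue, green, red); there is no depth.
- eyes.camera_model(name): a dict with "fx", "fy", "cx", "cy" (pixels), "rvec" (rotation vector, rad) and "tvec" (3), from world to camera coordinates, as OpenCV has them. Camera axes: x right, y down, z forward; pixel columns grow to the right and rows downward; lengths in m; the calibration is good to about 2 mm. A picture is of the moment at which its call begins: read the wrist's pose just before it. camera_model takes no time and is no camera call; for the wrist camera it gives the pose at the moment of the call.
- ticket.close_job(): hands the job in; it is judged then, once.
The state is a dict: "t": time; "q": joint angles; "dq": joint speeds; "joint_torque": joint torques, N m; "tool_pos": TCP position; "orientation": TCP orientation; "force": force on the tool from outside, world axes, zero at the start; "wrist_torque": the same for the moment, N m; "opening": finger opening in m; "gripper_force": force on a finger pad.
Only numpy, scipy, OpenCV 4.12 (cv2) and the standard library are available. Lean on these libraries where they do the work, as an engineer would, in place of code of your own. Each camera call takes 0.05 s, during which the arm holds its last target. There are 200 camera calls.

TASK

The scale has drifted and needs zeroing; its service keys sit under the black snap cover of the weighing indicator. Push the steel blade of the blue-handled opener into the notch under the cover's front edge, lever the cover open and swing it right back with the blade, keeping the gripper itself off the cover. Then lay the opener down on the worktop and press the yellow key and then the green key fully down, one at a time; do not press the red key, and leave the stapler and the parcel where they are.

Things in the scene. Friction and masses are not known exactly. Their poses are not given: they have to be found in the camera images.
- indicator: Weighing indicator: grey box fixed to the worktop, 170 (x, depth) x 190 (y, width) mm. Origin: centre of its underside; its front faces its own -x, to the robot. At x over +35 mm a display head, 120 mm high; at x -85 to +18 mm a bay shut by the black cover. Bay floor 54 mm above the worktop, with three keys in a row along y, 38 mm in front of the centre. Front wall 6 mm thick.
- notch (a point): Mouth of the pry notch in the middle of the indicator's front face, 80.5 mm above the worktop, 85 mm in front of the indicator's origin. 62 mm wide, 7 mm high (77 to 84 mm above the worktop): below it the front wall's edge (the fulcrum), above it the cover's underside, behind it the open bay; the blade goes in along +x (axes as the indicator's), above the keys (tops at 70 mm).
- cover_hinge (a point): Middle of the cover's hinge axis, 103 mm behind the notch mouth (indicator x +18 mm) and 86 mm above the worktop; the axis runs along the indicator's y.
- cover (a joint): Hinge angle (rad) of the cover, a black plate 102 (depth) x 188 (width) x 5 mm, 0.12 kg, underside 84 mm above the worktop when shut: 0 shut, grows as the front edge lifts, stop at 1.78. Two spring catches at the front hold it with about 10 N and let go at 0.05. Then it is free: left below about 1.57 it falls back, ajar on its catches; beyond, it falls open to its stop.
- cover_edge (a point): Middle of the lower edge of the cover's front, 104 mm from the hinge axis; moves with the cover.
- opener: Opener, loose hand tool, 0.12 kg: blue handle 85 x 26 x 26 mm (x -42.5 to +42.5 mm), dark collar to x +53 mm, flat steel blade 24 mm wide, 2 mm thick to x +118 mm at half the handle's height (blade plane = x, y). Origin: centre of the handle, 13 mm above the worktop when lying; +x points to the blade's tip. Starts on the worktop with the blade pointing away from the robot.
- blade_tip (a point): Middle of the blade's tip, 118 mm from the handle's centre along the opener's +x.
- yellow_key_top (a point): Centre of the top of the yellow key, a square cap 28 x 28 mm, 70 mm above the worktop; 48 mm from its neighbour. The three keys' order changes.
- green_key_top (a point): The same for the green key.
- red_key_top (a point): The same for the red key, which must not be pressed.
- yellow_key (a joint): Travel of the yellow key in m: 0 up, 0.005 fully down (about 1.5 N to start, 4.5 N at the bottom); springs back.
- green_key (a joint): The same for the green key.
- red_key (a joint): The same for the red key.
- the_stapler: Red and black desk stapler, 32 (x) x 135 (y) x 54 mm, a bystander. Origin: centre of its underside. It or the opener may lie on either side of the indicator.
- parcel: Small brown parcel, 64 (x) x 127 (y) x 48 mm, a bystander at the left. Origin: centre of its underside.
Not all that is in view belongs to the job. Of the things that look like the opener, the smaller one is meant.

How it is judged:
On the way, in this order (a step that is already met when the one before it is completed fails the run):
1. the blade levers the cover past its catches (value of joint cover above 0.07 rad and contact force between opener and cover above 0.2 N), for 0.05 s.
2. the cover is swung right back and stays open (value of joint cover above 1.65 rad), for 0.2 s.
3. the opener lies on the worktop, let go (height (world z) of opener below 0.02 m and contact force between opener and the fingers below 0.1 N and linear speed of opener below 0.03 m/s), for 0.1 s.
4. the yellow key is pressed fully down (value of joint yellow_key above 0.004 m), for 0.05 s.
5. the green key is pressed fully down (value of joint green_key above 0.004 m), for 0.05 s.
At the end, for the whole second after the job is handed in: The cover stands open against its stop (over 1.6 rad), all keys are up again (within 1 mm), the opener lies still on the worktop (handle's centre under 20 mm high) (value of joint cover above 1.6 rad and value of joint each of yellow_key, green_key, red_key below 0.001 m and height (world z) of opener below 0.02 m and linear speed of opener below 0.02 m/s); the robot touches nothing.
It fails at once if the gripper touches the cover (contact force between any of the fingers, the arm and cover above 0.5 N).
It fails at once if the red key is pressed (value of joint red_key above 0.0025 m).
It fails at once if two keys are down at once (value of joint each of yellow_key, green_key above 0.0025 m).
It fails at once if the stapler or the parcel is shoved away (over 30 mm) (distance of any of the_stapler, parcel from where it was at the start of the episode above 0.03 m).
It also fails if it takes over 64 s, if anything falls off the work surface, if the arm or the gripper's body presses on something with over 40 N, if the wrist force passes 120 N, or if a joint passes its speed limit or range.

## Working session

There is one attempt and no reset: what is moved stays moved. The work goes in short steps, Python scripts to look and compute and a tool call to move; the robot and the scene stay as the last step left them, time stands still between calls to the robot, and variables do not carry over. Pictures are saved under pics/ and viewed, at most 10 in all, crops included, and the job is handed in when it is done.

Besides the shell and the picture viewer there is one more tool, called after ">>>" as name([rows], argument=value, ...), one row to a line, values as JSON. arm_command: Moves the arm, as the interface text tells. Its arguments: {"type":"object","properties":{"deltas":{"type":"array"},"gripper":{"type":"number"},"squeeze":{"type":"number"}},"required":["deltas"]}

```bash
mkdir -p pics; python3 - <<'E'
from plant import monitor, eyes
import cv2,numpy as np
s=monitor.read_state();print(s)
for n in("scene","side","wrist"):
    m=eyes.camera_model(n);R=cv2.Rodrigues(np.array(m['rvec'],float))[0];print(n,m,'pos',-R.T@np.array(m['tvec']).ravel())
    cv2.imwrite(f'pics/{n}0.png',eyes.read_camera(n))
a=cv2.imread('pics/scene0.png');b=cv2.imread('pics/side0.png')
cv2.imwrite('pics/a0.png',cv2.resize(a,(800,600)))
cv2.imwrite('pics/b0.png',cv2.resize(b,(800,600)))
E
```

```text
{'t': 0.0, 'q': array([ 1.16158507e+00,  1.31150240e-01,  1.48929913e+00, -1.88557878e-05,
        1.52300057e+00, -8.53988246e-02]), 'dq': array([ 0.00031707, -0.00075605,  0.00043544,  0.00189179, -0.00042328,
        0.00136213]), 'joint_torque': array([ 6.77250900e-04, -5.59826195e+01, -4.91769004e+01,  7.73149822e-02,
        3.48466937e-02, -1.40965631e-04]), 'tool_pos': array([0.19066259, 0.56828716, 0.21758308]), 'orientation': array([-5.06352090e-01, -3.10007455e+00,  2.83550315e-03]), 'force': array([-1.05535169,  1.18574165, -0.19618584]), 'wrist_torque': array([-0.03892761,  0.02232066,  0.01030974]), 'gripper_force': 0.0, 'opening': 0.092844305643577}
scene {'fx': 493.1727182241377, 'fy': 493.1727182241377, 'cx': 249.11640569378204, 'cy': 191.68488404390678, 'rvec': array([ 1.88680716, -1.08807561,  0.59014601]), 'tvec': array([-0.27134911,  0.30260644,  0.99958614])} pos [-0.45399081 -0.5978216   0.77516136]
side {'fx': 377.60338846674114, 'fy': 377.60338846674114, 'cx': 250.7081638675301, 'cy': 191.3841115881983, 'rvec': array([ 2.03065872, -0.38477577,  0.237966  ]), 'tvec': array([-0.52144526,  0.16463226,  0.88140659])} pos [ 0.22382593 -0.84341931  0.56074267]
wrist {'fx': 318.4287488730479, 'fy': 318.4287488730479, 'cx': 264.4652155149977, 'cy': 198.16371590994945, 'rvec': array([-2.37785523, -1.71224014, -0.21423797]), 'tvec': array([-0.5999337 , -0.02791227,  0.38993493])} pos [0.12444967 0.59138942 0.38408284]
```

View pics/a0.png

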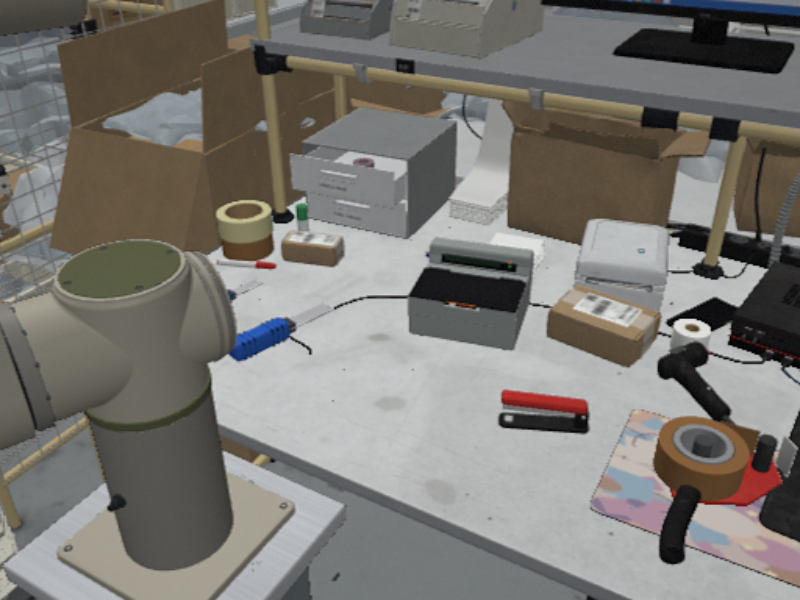

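View pics/b0.png

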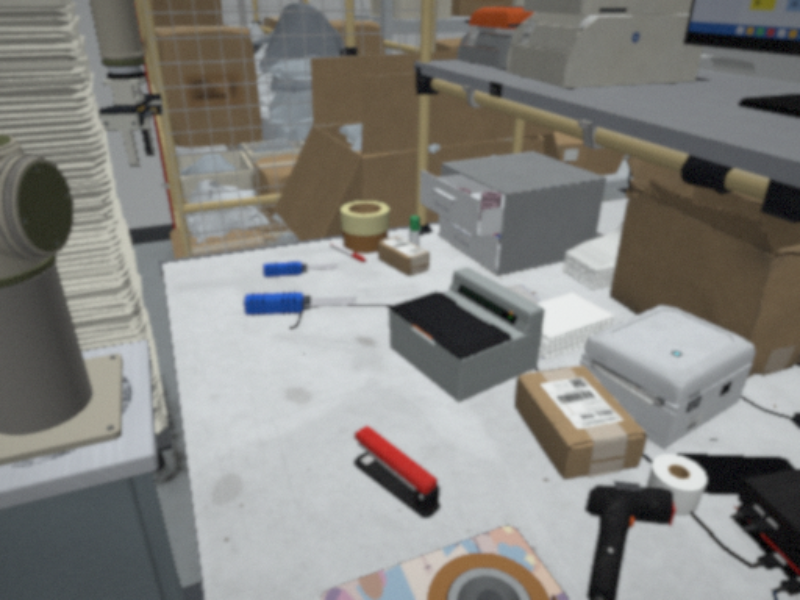

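The scene view (800x600) shows the indicator at about (470,295), the stapler at (545,410) and the big decoy opener at (265,340). The small opener is half hidden behind the arm, at (245,290). In the side view it lies at (285,268), with the decoy at (275,303).

```bash
cat > h.py <<'E'
import cv2,numpy as np
from plant import monitor, eyes
def cam(n):
    m=eyes.camera_model(n);R=cv2.Rodrigues(np.array(m['rvec'],float))[0];t=np.array(m['tvec']).ravel()
    return m,R,t
def onplane(c,uv,z):
    m,R,t=c;uv=np.atleast_2d(uv).astype(float)
    d=np.c_[(uv[:,0]-m['cx'])/m['fx'],(uv[:,1]-m['cy'])/m['fy'],np.ones(len(uv))]@R
    p=-R.T@t
    return p+d*((z-p[2])/d[:,2])[:,None]
def proj(c,P):
    m,R,t=c;q=np.atleast_2d(P)@R.T+t
    return np.c_[m['fx']*q[:,0]/q[:,2]+m['cx'],m['fy']*q[:,1]/q[:,2]+m['cy']]
def blobs(mask,amin):
    n,l,st,ce=cv2.connectedComponentsWithStats(mask.astype(np.uint8))
    return [(st[i],ce[i],l==i) for i in range(1,n) if st[i][4]>=amin]
def blue(im):
    h=cv2.cvtColor(im,cv2.COLOR_BGR2HSV);return (abs(h[...,0].astype(int)-112)<12)&(h[...,1]>130)&(h[...,2]>50)
E
python3 - <<'E'
from h import *
for n,f in(('wrist','pics/wrist0.png'),('side','pics/side0.png')):
    im=cv2.imread(f);c=cam(n)
    for st,ce,l in blobs(blue(im),40):
        ys,xs=np.nonzero(l);P=onplane(c,np.c_[xs,ys],.013)[:,:2]
        print(n,st,P.mean(0),cv2.minAreaRect((P*1000).astype(np.float32)))
# cover (black) quad in scene / side
for n in('scene','side'):
    im=cv2.imread(f'pics/{n}0.png');g=im.max(2);c=cam(n)
    x0,y0,x1,y1=(255,160,350,225) if n=='scene' else (240,170,355,260)
    M=np.zeros_like(g);M[y0:y1,x0:x1]=(g<55)[y0:y1,x0:x1]
    M=cv2.morphologyEx(M,cv2.MORPH_OPEN,np.ones((3,3)))
    st,ce,l=max(blobs(M>0,100),key=lambda b:b[0][4])
    ys,xs=np.nonzero(l);P=onplane(c,np.c_[xs,ys],.089)[:,:2]
    print(n,st,cv2.minAreaRect((P*1000).astype(np.float32)))
im=cv2.imread('pics/scene0.png')[140:240,240:370];im2=cv2.imread('pics/wrist0.png')
cv2.imwrite('pics/c0.png',np.hstack([cv2.resize(im,(416,320),interpolation=2),cv2.resize(im2,(384,288)).copy()[:0].reshape(0,384,3) if 0 else cv2.copyMakeBorder(cv2.resize(im2,(384,288)),0,32,0,0,0)]))
E
```

```text
wrist [149 360  22  14 256] [0.39882096 0.34635923] ((397.3169860839844, 345.1864318847656), (30.036664962768555, 21.596811294555664), 71.54852294921875)
side [441  14  30   9 182] [8.52813234 6.65748515] ((8665.3046875, 6780.9306640625), (3344.281005859375, 667.9014282226562), 43.884788513183594)
side [169 168  24   8 161] [0.43598305 0.33711057] ((435.99432373046875, 336.69671630859375), (56.3325080871582, 78.61199951171875), 79.02827453613281)
side [157 188  37  13 427] [0.38639353 0.18559496] ((385.271240234375, 186.776611328125), (76.528076171875, 113.08709716796875), 72.96153259277344)
scene [ 263  172   73   28 1313] ((605.3839721679688, -117.5631332397461), (108.35928344726562, 184.069580078125), 12.45079517364502)
side [ 253  189   72   40 1429] ((608.5384521484375, -121.43146514892578), (103.78741455078125, 179.04026794433594), 12.456778526306152)
```

View pics/c0.png

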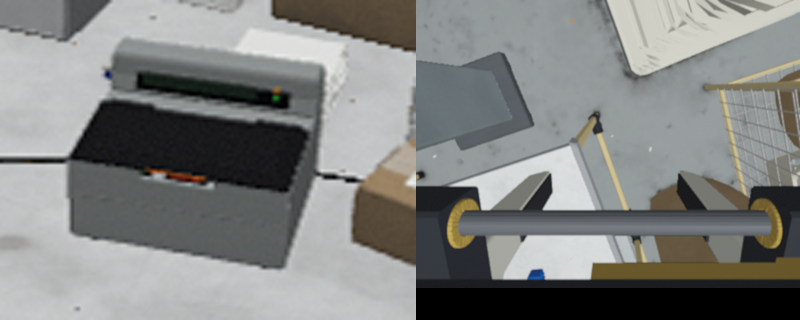

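The crop shows the shut black cover, with the orange notch opening at (178,178). The wrist camera looks back towards the robot, and the opener is just at its bottom edge.

```bash
python3 - <<'E'
from h import *
c=cam('wrist');print('axis',c[1][2],'up',-c[1][1],'TCPpix',proj(c,monitor.read_state()['tool_pos']))
s=cam('side')
print('opener pts',onplane(s,[[169.5,171.5],[194,171],[214,170]],.013))
print('parcel R',onplane(s,[[331,240]],.048),'small parcel',onplane(s,[[258,165]],.04))
im=cv2.imread('pics/scene0.png');h=cv2.cvtColor(im,cv2.COLOR_BGR2HSV)
M=((h[...,0]<6)|(h[...,0]>174))&(h[...,1]>150)&(h[...,2]>80)
for st,ce,l in blobs(M,80):
    if st[1]>200 and st[0]<390: print(st,onplane(cam('scene'),[ce,[st[0],st[1]],[st[0]+st[2],st[1]+st[3]]],.045))
# current wrist footprint at table
for u in [(0,0),(512,0),(256,192),(0,340),(512,340)]: print(u,onplane(c,u,.013))
E
```

```text
axis [ 0.23473573 -0.07931688 -0.96881782] up [-0.91884874  0.30712472 -0.2477729 ] TCPpix [[263.25321732 245.74972223]]
opener pts [[0.40064562 0.35183684 0.013     ]
 [0.47995367 0.32569439 0.013     ]
 [0.54651524 0.30890789 0.013     ]]
parcel R [[ 0.668055   -0.23822823  0.048     ]] small parcel [[0.68144976 0.23751791 0.04      ]]
[321 250  55  15 467] [[ 0.42933019 -0.32886657  0.045     ]
 [ 0.42308694 -0.26396715  0.045     ]
 [ 0.43375356 -0.39421629  0.045     ]]
(0, 0) [[-0.07415558  0.36789687  0.013     ]]
(512, 0) [[0.09456563 0.87191833 0.013     ]]
(256, 192) [[0.20396782 0.55383513 0.013     ]]
(0, 340) [[0.28915533 0.15704652 0.013     ]]
(512, 340) [[0.50930071 0.81659702 0.013     ]]
```

>>> arm_command([
  [[3.6,-3.0,0,0,0,0],[3.6,-3.0,0,0,0,0],[3.6,-3.0,0,0,0,0],[3.6,-3.0,0,0,0,0],[3.6,-3.0,0,0,0,0],[3.6,-3.0,0,0,0,0],[3.6,-3.0,0,0,0,0],[2,-3.0,0,0,0,0],[0,0,0,0,0,0],[0,0,0,0,0,0]],
])

```text
t: 0.98
tool_pos: [0.436, 0.3504, 0.2183]
orientation: [-0.512, -3.099, 0.001]
force: [0.1, -0.2, 0.3]
opening: 0.0932
gripper_force: 0.0
```

```bash
python3 - <<'E'
from h import *
from scipy.spatial.transform import Rotation as Ro
st=monitor.read_state();print(st['t'],st['tool_pos'],st['orientation'],Ro.from_rotvec(st['orientation']).as_matrix()[:,0])
c=cam('wrist');im=eyes.read_camera('wrist');cv2.imwrite('pics/w1.png',im);cv2.imwrite('pics/w1b.png',im)
for s,ce,l in blobs(blue(im),60):
    ys,xs=np.nonzero(l)
    for z in(.026,):
        P=onplane(c,np.c_[xs,ys],z)[:,:2]; print(s,cv2.minAreaRect((P*1000).astype(np.float32)),P.mean(0))
E
```

```text
0.9833 [0.43595662 0.35043825 0.21826617] [-5.12393547e-01 -3.09895349e+00  7.19937487e-04] [-9.46777558e-01  3.21888215e-01  4.81761793e-04]
[  84  135   49   97 3543] ((384.2596130371094, 180.36245727539062), (44.61214828491211, 112.94889068603516), 72.56527709960938) [0.38156808 0.1811031 ]
[ 238  144   28   73 1468] ((432.7308349609375, 337.0219421386719), (23.86435317993164, 83.86830139160156), 77.90086364746094) [0.43148824 0.33721363]
```

View pics/w1b.png

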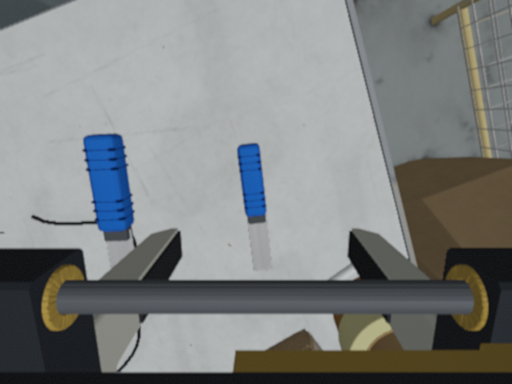

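The wrist view shows the small opener's handle at (252,180) and its tip at (262,269). That puts the handle at about (0.433, 0.337), yaw about -12°. I go down to grasp it.

>>> arm_command([
  [[-0.4,-1.3,-1,0,0,6.7],[0,0,-4,0,0,0],[0,0,-4,0,0,0],[0,0,-4,0,0,0],[0,0,-3,0,0,0],[0,0,-3,0,0,0],[0,0,-1.4,0,0,0],[0,0,-1,0,0,0],[0,0,0,0,0,0],[0,0,0,0,0,0]],
])

```text
t: 1.87
tool_pos: [0.4305, 0.34, 0.005]
orientation: [-0.322, -3.125, -0.0]
force: [-0.1, 0.8, 0.6]
opening: 0.0925
gripper_force: 0.0
```

>>> arm_command([
  [[0,0,0,0,0,0],[0,0,0,0,0,0],[0,0,0,0,0,0],[0,0,0,0,0,0],[0,0,0,0,0,0],[0,0,0,0,0,0],[0,0,0,0,0,0],[0,0,0,0,0,0]],
], gripper=-1, squeeze=55)

```text
t: 2.53
tool_pos: [0.431, 0.3391, 0.0047]
orientation: [-0.325, -3.125, -0.0]
force: [-0.2, 0.1, 0.4]
opening: 0.044
gripper_force: 0.0
```

>>> arm_command([
  [[0,0,0,0,0,0],[0,0,0,0,0,0],[0,0,0,0,0,0],[0,0,0,0,0,0],[0,0,0,0,0,0],[0,0,0,0,0,0],[0,0,0.5,0,0,0],[0,0,2,0,0,0],[0,0,3,0,0,0],[0,0,3,0,0,0],[0,0,3,0,0,0],[0,0,2,0,0,0]],
])

```text
t: 3.53
tool_pos: [0.4318, 0.3399, 0.1434]
orientation: [0.324, 3.122, 0.004]
force: [0.1, 0.9, -0.4]
opening: 0.0257
gripper_force: 54.9
```

>>> arm_command([
  [[0,-3.5,0,0,0,2],[0,-4,0,0,0,2],[0,-4,0,0,0,2],[0,-4,0,0,0,2],[-0.5,-4,0,0,0,2],[-0.5,-4,0,0,0,2],[-0.5,-4,0,0,0,2],[0,-4,0,0,0,2],[0,-4,0,0,0,2],[0,-4,0,0,0,2],[0,-4,0,0,0,2],[0,-4,0,0,0,2.3]],
])

```text
t: 4.53
tool_pos: [0.4156, -0.1378, 0.1402]
orientation: [-0.343, 3.122, -0.001]
force: [0.9, -0.3, -1.2]
opening: 0.0256
gripper_force: 54.9
```

>>> arm_command([
  [[0,-2,-1,0,0,0],[0,0,-2,0,0,0],[0,0,0,0,0,0],[0,0,0,0,0,0]],
])

```text
t: 4.87
tool_pos: [0.4148, -0.1553, 0.1089]
orientation: [0.339, -3.121, -0.003]
force: [0.6, 0.2, -1.0]
opening: 0.0254
gripper_force: 54.9
```

```bash
python3 - <<'E'
from h import *
st=monitor.read_state();print(st)
for n in('side','scene'):
    im=eyes.read_camera(n);cv2.imwrite(f'pics/{n}2.png',im)
a=cv2.imread('pics/side2.png')
p=proj(cam('side'),[st['tool_pos']])[0].astype(int);print(p)
b=cv2.imread('pics/scene2.png');q=proj(cam('scene'),[st['tool_pos']])[0].astype(int);print(q)
f=lambda im,p:cv2.resize(im[p[1]-50:p[1]+70,p[0]-40:p[0]+120],(400*2//2,300),interpolation=2)
cv2.imwrite('pics/d2.png',np.vstack([cv2.resize(a[p[1]-60:p[1]+40,p[0]-40:p[0]+130],(765,450)[0:2],interpolation=2)[:, :],]))
cv2.imwrite('pics/e2.png',cv2.resize(b[q[1]-60:q[1]+40,q[0]-40:q[0]+130],(765,450),interpolation=2))
E
```

```text
{'t': 4.8667, 'q': array([-4.74426985e-01, -2.23121276e-01,  2.03461773e+00,  3.30583608e-04,
        1.33312074e+00, -2.26174538e+00]), 'dq': array([ 0.02537482, -0.02211584, -0.02519845,  0.0009443 ,  0.00885725,
        0.00030518]), 'joint_torque': array([-9.50900763e-01, -3.45991445e+01, -4.64829576e+01, -1.38159036e-01,
       -2.52528694e-01, -4.53568669e-02]), 'tool_pos': array([ 0.4148026 , -0.15532772,  0.10885023]), 'orientation': array([ 3.39071936e-01, -3.12087704e+00, -3.03328404e-03]), 'force': array([ 0.55071977,  0.20349669, -1.01152959]), 'wrist_torque': array([ 0.05683106,  0.00772474, -0.01078379]), 'gripper_force': 54.931418895721436, 'opening': 0.025386884483792605}
[215 221]
[279 216]
```

View pics/d2.png

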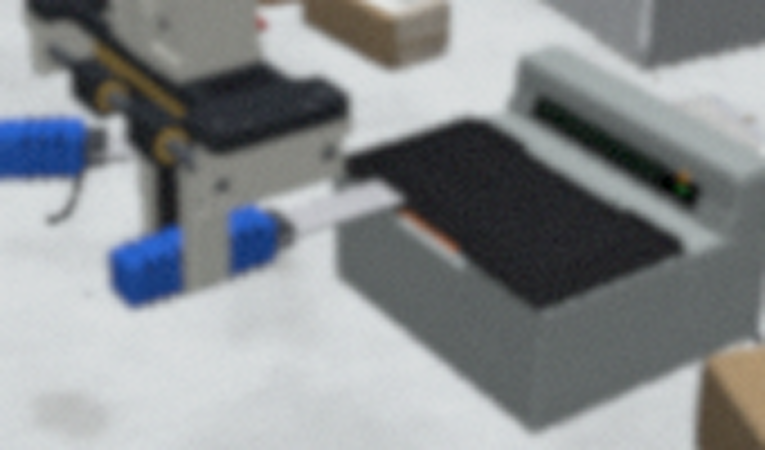

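The opener is held level in front of the indicator. In the side crop the tip is at (395,197) and the notch runs from (402,212) to (465,262).

```bash
python3 - <<'E'
from h import *
s=cam('side');c=cam('scene')
print('tip side z=.117',onplane(s,[[262.8,204.8]],.117),'pred',np.array([.4148,-.1553])+.12*np.array([.9765,.2155]))
print('notch side',onplane(s,[[264.3,208.1],[278.3,219.2],[271.3,213.7]],.0805),'scene',onplane(c,[[295.6,195.6]],.0805))
# grey front-face bottom/top corners: scene box; cover corners by approx poly
for n,f in(('scene','pics/scene0.png'),('side','pics/side0.png')):
    im=cv2.imread(f);g=im.max(2);cc=cam(n)
    x0,y0,x1,y1=(255,160,350,225) if n=='scene' else (240,170,355,260)
    M=np.zeros_like(g);M[y0:y1,x0:x1]=((g<60)[y0:y1,x0:x1])*255
    M=cv2.morphologyEx(M,cv2.MORPH_OPEN,np.ones((3,3)))
    k=max(cv2.findContours(M,0,2)[0],key=cv2.contourArea)
    q=cv2.approxPolyDP(cv2.convexHull(k),3,True)[:,0];P=onplane(cc,q,.089)
    print(n,q.tolist(),P[:,:2].round(4).tolist())
# blade pixels: bright low-saturation? handle ends by triangulating blue centroid
pts=[]
for n in('side','scene'):
    im=cv2.imread(f'pics/{n}2.png')
    for st,ce,l in blobs(blue(im),30): print(n,st,ce)
E
```

```text
tip side z=.117 [[ 0.535849   -0.13894322  0.117     ]] pred [ 0.53198 -0.12944]
notch side [[ 0.55848723 -0.09757215  0.0805    ]
 [ 0.56887222 -0.15753818  0.0805    ]
 [ 0.56371141 -0.12851274  0.0805    ]] scene [[ 0.56154304 -0.12850388  0.0805    ]]
scene [[263, 189], [272, 172], [335, 181], [329, 199]] [[0.5368, -0.0431], [0.631, -0.0198], [0.6701, -0.1954], [0.5761, -0.217]]
side [[252, 196], [281, 188], [324, 217], [292, 228]] [[0.5474, -0.0421], [0.6377, -0.0284], [0.6679, -0.2], [0.5757, -0.2146]]
side [441  15  30   8 190] [456.          18.21578947]
side [157 188  37  13 428] [175.23130841 193.69392523]
side [226 207  11  14 112] [230.58035714 213.1875    ]
side [200 210  15  18 191] [207.7539267  219.55497382]
scene [428   0  84  10 425] [471.82823529   3.96705882]
scene [271 199  13  27 255] [277.74901961 213.62352941]
scene [146 204  40  27 585] [165.07179487 216.50940171]
```

View pics/e2.png

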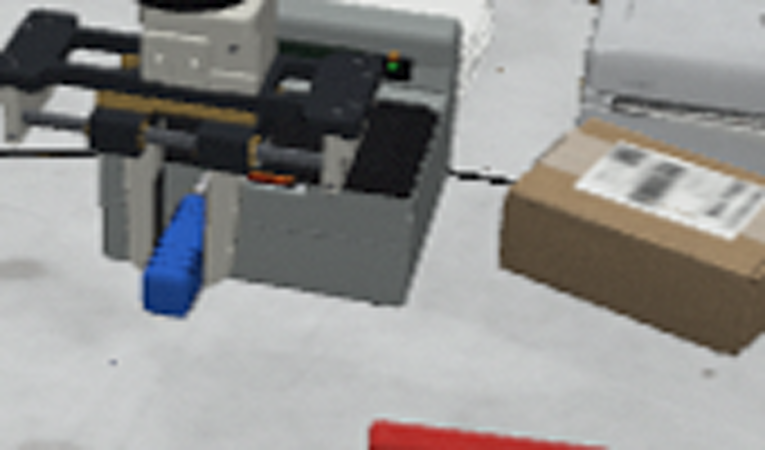

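The scene crop shows the blade heading towards the left part of the notch. I move it close to the mouth and check heights there.

>>> arm_command([
  [[0,0,-1.8,0,0,-1],[1,0.1,-1.8,0,0,0],[0.9,0,0,0,0,0],[0,0,0,0,0,0],[0,0,0,0,0,0],[0,0,0,0,0,0]],
])

```text
t: 5.47
tool_pos: [0.4358, -0.1549, 0.0751]
orientation: [-0.315, 3.124, -0.002]
force: [0.7, 0.3, -1.5]
opening: 0.0258
gripper_force: 54.9
```

```bash
python3 - <<'E'
from h import *
from scipy.spatial.transform import Rotation as Ro
st=monitor.read_state();print(st['t'],st['tool_pos'],Ro.from_rotvec(st['orientation']).as_matrix())
a=eyes.read_camera('side');cv2.imwrite('pics/side3.png',a);b=eyes.read_camera('scene');cv2.imwrite('pics/scene3.png',b)
A=cv2.resize(a[175:255,195:305],(770,560),interpolation=2);cv2.imwrite('pics/d3.png',A)
E
```

```text
5.4667 [ 0.43581982 -0.1549478   0.07514698] [[-9.79892830e-01 -1.99518555e-01  1.54504792e-03]
 [-1.99520014e-01  9.79893379e-01 -8.54043747e-04]
 [-1.34358466e-03 -1.14513933e-03 -9.99998442e-01]]
```

View pics/d3.png

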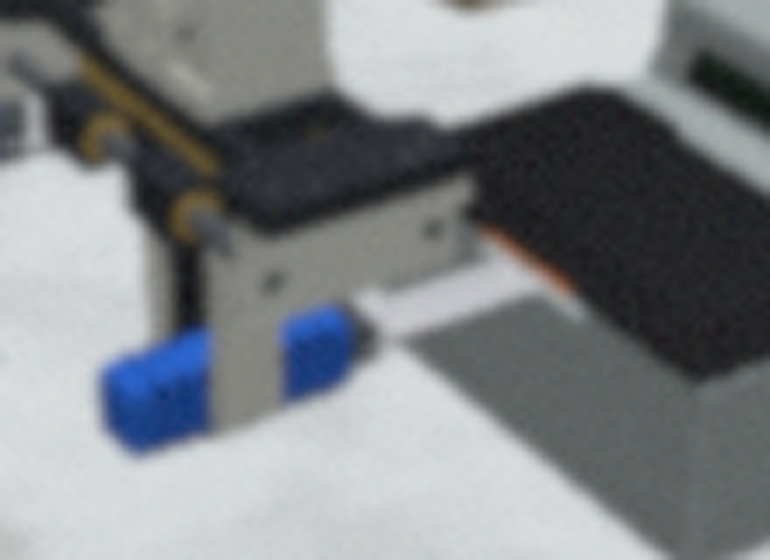

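>>> arm_command([
  [[-0.2,0,-0.3,0,0,0],[0,0,0,0,0,0],[0,0,0,0,0,0]],
])

```text
t: 5.82
tool_pos: [0.4325, -0.1549, 0.0705]
orientation: [0.313, -3.126, -0.0]
force: [-0.2, -0.4, -1.3]
opening: 0.0255
gripper_force: 54.9
```

```bash
python3 - <<'E'
from h import *
for n in('side','scene'):
    c=cam(n)
    print(n,'pred tip img3',proj(c,[[.5534,-.131,.0834],[.5534,-.131,.0794]]).round(1).tolist(),'notch c/low/high',proj(c,[[.559,-.129,.0805],[.559,-.129,.077],[.559,-.129,.084]]).round(1).tolist())
a=cv2.imread('pics/side3.png');
# handle back-end & blade line: bright blade pixels
x0=np.array([.4358,-.1549]);d=np.array([.98,.1995])
s=cam('side')
for k in(-.0405,.0445,.12): print(k,proj(s,[[*(x0+d*k),.0834]]).round(1))
b=eyes.read_camera('scene');cv2.imwrite('pics/scene4.png',b)
a=eyes.read_camera('side');cv2.imwrite('pics/side4.png',a)
print(monitor.read_state()['tool_pos'])
A=np.hstack([cv2.resize(a[190:240,240:290],(400,400),interpolation=2),cv2.resize(b[170:220,265:315],(400,400),interpolation=2)]);cv2.imwrite('pics/d4.png',A)
E
```

```text
side pred tip img3 [[267.9, 214.0], [267.8, 215.4]] notch c/low/high [[269.6, 214.2], [269.6, 215.4], [269.7, 212.9]]
scene pred tip img3 [[295.1, 196.3], [295.1, 197.6]] notch c/low/high [[295.3, 196.1], [295.3, 197.2], [295.4, 195.0]]
-0.0405 [[208.9 234.3]]
0.0445 [[241.4 223.1]]
0.12 [[267.9 214. ]]
[ 0.43280292 -0.15493021  0.07063411]
```

View pics/d4.png

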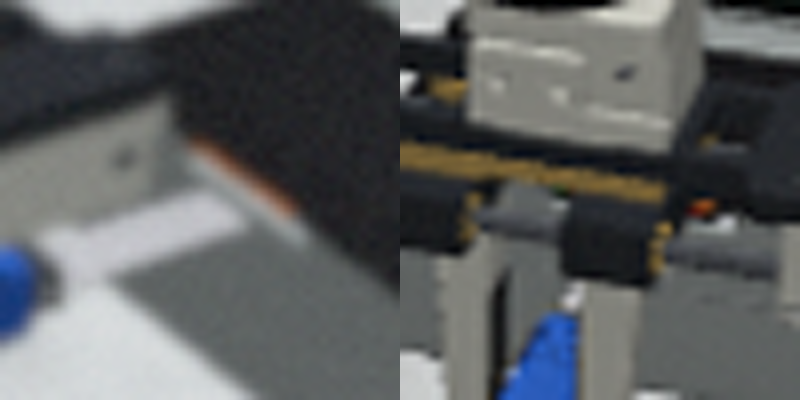

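The side crop shows the tip at (228,208), just short of the wall's top edge, and about where it should be. I raise it 2 mm and insert.

>>> arm_command([
  [[0,0,0.2,0,0,0],[0.6,0.12,0,0,0,0],[0.6,0.12,0,0,0,0],[0.6,0.12,0,0,0,0],[0,0,0,0,0,0]],
])

```text
t: 6.33
tool_pos: [0.4523, -0.1511, 0.0729]
orientation: [-0.314, 3.125, -0.0]
force: [-0.2, -0.5, -0.9]
opening: 0.0256
gripper_force: 54.9
```

>>> arm_command([
  [[0.7,0.14,0,0,0,0],[0.7,0.14,0,0,0,0],[0.7,0.14,0,0,0,0],[0.7,0.14,0,0,0,0],[0.4,0.08,0,0,0,0],[0,0,0,0,0,0],[0,0,0,0,0,0]],
])

```text
t: 6.92
tool_pos: [0.4831, -0.1448, 0.0725]
orientation: [0.314, -3.125, -0.0]
force: [-0.3, 0.2, -1.0]
opening: 0.0254
gripper_force: 54.9
```

```bash
python3 - <<'E'
from h import *
a=eyes.read_camera('side');cv2.imwrite('pics/side5.png',a)
print(monitor.read_state())
cv2.imwrite('pics/d5.png',cv2.resize(a[170:250,200:310],(770,560),interpolation=2))
E
```

```text
{'t': 6.9667, 'q': array([-3.93059074e-01, -5.68026137e-03,  1.90582169e+00, -6.48882815e-05,
        1.24197477e+00, -2.16389057e+00]), 'dq': array([-0.00402419, -0.00858108,  0.00734827,  0.00132181, -0.00091367,
       -0.00196024]), 'joint_torque': array([ 1.60141583e-01, -4.51819861e+01, -4.59515619e+01, -2.60211487e-02,
        3.15280355e-03,  1.58391340e-02]), 'tool_pos': array([ 0.48280266, -0.14478541,  0.07246532]), 'orientation': array([ 3.13674714e-01, -3.12540116e+00, -3.04253505e-04]), 'force': array([-0.545175  ,  0.06344761, -1.04462437]), 'wrist_torque': array([-1.34298268e-02,  2.32226210e-05,  1.48312896e-02]), 'gripper_force': 54.93126690387726, 'opening': 0.0253054415491561}
```

View pics/d5.png

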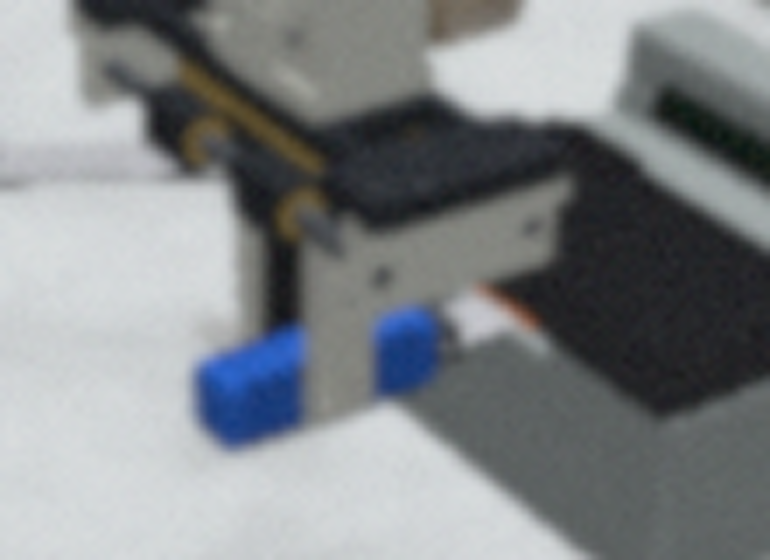

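The blade is about 42 mm inside the notch. I lever it about the front wall's edge.

>>> arm_command([
  [[0.1,0.02,-0.75,0.85,-4.2,0],[0.1,0.02,-0.6,0.85,-4.2,0],[0.15,0.03,-0.6,0.85,-4.2,0],[0.2,0.04,-0.6,0.85,-4.2,0],[0,0,0,0,0,0],[0,0,0,0,0,0]],
])

```text
t: 7.47
tool_pos: [0.4869, -0.144, 0.0468]
orientation: [-0.281, 2.833, 0.043]
force: [-1.3, -0.7, -1.2]
opening: 0.0253
gripper_force: 55.0
```

```bash
python3 - <<'E'
from h import *
from scipy.spatial.transform import Rotation as Ro
a=eyes.read_camera('side');cv2.imwrite('pics/side6.png',a)
s=monitor.read_state();print(s['tool_pos'],s['force'],s['wrist_torque']);print(Ro.from_rotvec(s['orientation']).as_matrix())
cv2.imwrite('pics/d6.png',cv2.resize(a[165:245,210:320],(770,560),interpolation=2))
E
```

```text
[ 0.48764579 -0.14413335  0.04733178] [-0.00676335  0.41224786 -1.28038488] [-0.01857286  0.5261498  -0.04424921]
[[-9.37561347e-01 -1.97643076e-01  2.86209601e-01]
 [-1.88991753e-01  9.80274042e-01  5.78352893e-02]
 [-2.91994587e-01  1.32877501e-04 -9.56419962e-01]]
```

View pics/d6.png

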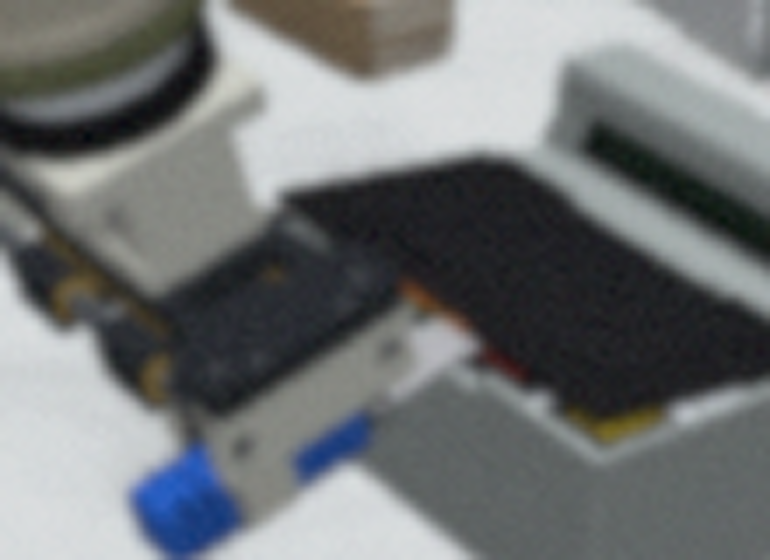

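The crop shows the cover ajar, with the blade under it. I sweep the cover up and back along the hinge arc.

>>> arm_command([
  [[0.25,0.05,1.2,0,0,0],[0.47,0.1,1.15,0,0,0],[0.7,0.14,1.0,0,0,0],[0.87,0.18,0.87,0,0,0],[1.0,0.2,0.67,0,0,0],[1.13,0.23,0.44,0,0,0],[1.2,0.24,0.2,0,0,0],[0.9,0.18,0,0,0,0],[0.6,0.12,-0.1,0,0,0],[0.1,0.02,0,0,0,0],[0,0,0,0,0,0]],
])

```text
t: 8.43
tool_pos: [0.5604, -0.1293, 0.1009]
orientation: [-0.285, 2.832, 0.043]
force: [-6.6, -3.6, 1.1]
opening: 0.0255
gripper_force: 55.0
```

```bash
cat >> h.py <<'E'
def hsv(im,lo,hi):
    return cv2.inRange(cv2.cvtColor(im,cv2.COLOR_BGR2HSV),lo,hi)>0
def report():
    ims={n:eyes.read_camera(n) for n in('side','scene')}
    s=monitor.read_state();print(s['t'],s['tool_pos'],s['orientation'],s['force'],s['opening'])
    e=np.array([.98,.1995]);o=np.array([.559,-.129])
    for n,im in ims.items():
        c=cam(n);q=proj(c,[[*(o+e*.103),.086]])[0]
        for nm,lo,hi in(('yel',(20,120,90),(34,255,255)),('grn',(45,100,50),(85,255,255)),('red',(0,150,80),(7,255,255)),('ora',(8,130,90),(18,255,255))):
            for st,ce,l in blobs(hsv(im,lo,hi),12):
                if abs(ce[0]-q[0])<60 and abs(ce[1]-q[1])<50: print(n,nm,st,ce.round(1),onplane(c,ce,.07)[0].round(4))
        g=(im.max(2)<60);
        for st,ce,l in blobs(g,60):
            if abs(ce[0]-q[0])<70 and abs(ce[1]-q[1])<70: print(n,'black',st,ce.round(1))
        print(n,'cover edge pred closed/1.78',proj(c,[[*o,.084],[*(o+e*(.103+.104*.21)),.188]]).round(1).tolist())
    return ims
E
python3 - <<'E'
from h import *
i=report();cv2.imwrite('pics/s7.png',i['side'])
E
```

```text
8.5333 [ 0.56033425 -0.12934451  0.10105388] [-0.28416518  2.83169919  0.04244829] [-6.2227806  -1.9741114   0.52198953] 0.025606715301843136
side yel [291 218  13  10  91] [296.5 222.4] [ 0.6112 -0.1714  0.07  ]
side red [278 210  13   9  77] [284.  213.9] [ 0.6003 -0.1254  0.07  ]
side black [ 227  137  111   79 2431] [296.8 178.7]
side cover edge pred closed/1.78 [[269.7, 212.9], [312.0, 162.6]]
scene yel [276 162  31   6  38] [289.9 164.3] [ 0.729  -0.0282  0.07  ]
scene yel [311 191  11   7  58] [316. 194.] [ 0.6109 -0.166   0.07  ]
scene grn [277 186  10   8  49] [281.7 189.1] [ 0.5889 -0.0732  0.07  ]
scene red [300 193   4   4  13] [301.4 194.5] [ 0.5897 -0.1325  0.07  ]
scene black [ 255  135   86   50 1874] [302.3 157.4]
scene cover edge pred closed/1.78 [[295.4, 195.0], [308.1, 139.9]]
```

The force shows the cover pressed against its stop. Yellow is at about (0.612,-0.168), red in the middle, green at about (0.592,-0.073). I back off and lay the opener down.

>>> arm_command([
  [[-1,-0.2,0,0,0,0],[-3,-0.6,0,0,0,0],[-4,-0.8,0,0,0,0],[-4,-0.8,0,0,0,0],[-1,1.5,0,0,0,0],[-1,3,0,-0.85,4.2,0],[-1,4,0,-0.85,4.2,0],[0,4,0,-0.85,4.2,0],[0,3,0,-0.85,4.2,0],[0,0,0,0,0,0],[0,0,0,0,0,0],[0,0,0,0,0,0]],
])

```text
t: 9.53
tool_pos: [0.411, 0.0019, 0.1014]
orientation: [-0.316, 3.125, -0.0]
force: [0.4, 0.8, -0.1]
opening: 0.0254
gripper_force: 55.0
```

```bash
python3 - <<'E'
from h import *
from scipy.spatial.transform import Rotation as Ro
i=report();cv2.imwrite('pics/s8.png',i['side']);s=monitor.read_state()
print(Ro.from_rotvec(s['orientation']).as_matrix().round(3))
for n in i:
    for st,ce,l in blobs(blue(i[n]),40): print(n,st,ce)
    print(proj(cam(n),[s['tool_pos']+[.002,0,.008]]))
E
```

```text
9.6333 [0.41071125 0.00075364 0.1015675 ] [-3.10778400e-01  3.12534768e+00 -4.09981362e-04] [ 0.29668131  0.47035591 -1.64006108] 0.025567607224437055
side yel [291 218  13  10  91] [296.5 222.4] [ 0.6112 -0.1714  0.07  ]
side grn [267 203  13   8  76] [273.  206.5] [ 0.5899 -0.082   0.07  ]
side red [279 210  12   9  74] [284.1 213.9] [ 0.6007 -0.1254  0.07  ]
side black [ 282  153   56   63 2061] [309.4 183. ]
side cover edge pred closed/1.78 [[269.7, 212.9], [312.0, 162.6]]
scene yel [311 191  11   7  58] [316. 194.] [ 0.6109 -0.166   0.07  ]
scene grn [277 186  11   8  53] [282.1 189. ] [ 0.5898 -0.0737  0.07  ]
scene red [293 189  12   8  70] [298.4 192.4] [ 0.5956 -0.1209  0.07  ]
scene black [ 272  136   69   46 2333] [306.  158.1]
scene cover edge pred closed/1.78 [[295.4, 195.0], [308.1, 139.9]]
[[-0.98  -0.197  0.001]
 [-0.197  0.98  -0.   ]
 [-0.001 -0.    -1.   ]]
side [441  15  30   8 191] [455.96858639  18.17801047]
side [205 182  10  11  87] [209.04597701 186.56321839]
side [157 184  38  17 452] [176.16814159 193.35619469]
[[196.93901704 190.54573215]]
scene [427   0  85  10 438] [471.34018265   4.01826484]
scene [214 188  13  24 212] [220.75943396 201.43396226]
scene [149 204  37  27 549] [166.21493625 216.20765027]
[[223.80220062 199.89679633]]
```

>>> arm_command([
  [[0,-1,-3,0,0,0],[0,-1,-3,0,0,0],[0,0,-2,0,0,0],[0,0,-1,0,0,0],[0,0,-0.5,0,0,0],[0,0,0,0,0,0],[0,0,0,0,0,0],[0,0,0,0,0,0]],
])

```text
t: 10.3
tool_pos: [0.412, -0.0185, 0.008]
orientation: [-0.313, 3.123, -0.001]
force: [-0.1, -0.2, -0.5]
opening: 0.0259
gripper_force: 55.0
```

>>> arm_command([
  [[0,0,-0.3,0,0,0],[0,0,0,0,0,0],[0,0,0,0,0,0],[0,0,0,0,0,0]],
])

```text
t: 10.63
tool_pos: [0.4126, -0.0184, 0.0051]
orientation: [-0.314, 3.122, -0.002]
force: [0.3, -1.4, 6.0]
opening: 0.0253
gripper_force: 55.0
```

>>> arm_command([
  [[0,0,0,0,0,0],[0,0,0,0,0,0],[0,0,0,0,0,0],[0,0,0,0,0,0],[0,0,0,0,0,0],[0,0,0,0,0,0],[0,0,0,0,0,0],[0,0,0,0,0,0],[0,0,0,0,0,0],[0,0,0,0,0,0],[0,0,0,0,0,0],[0,0,0,0,0,0]],
], gripper=1)

```text
t: 11.63
tool_pos: [0.4106, -0.0182, 0.0034]
orientation: [0.313, -3.126, -0.0]
force: [0.1, 0.5, -0.0]
opening: 0.0928
gripper_force: 0.0
```

>>> arm_command([
  [[0,0,1,0,0,0],[0,0,3,0,0,0],[0,0,4,0,0,0],[0,0,4,0,0,0],[0,0,4,0,0,0],[0,0,0,0,0,0],[0,0,0,0,0,0]],
])

```text
t: 12.22
tool_pos: [0.4129, -0.0186, 0.1674]
orientation: [-0.313, 3.119, -0.003]
force: [-0.1, 0.5, -1.3]
opening: 0.0929
gripper_force: 0.0
```

```bash
python3 - <<'E'
from h import *
s=monitor.read_state();print(s['t'],s['tool_pos'])
c=cam('wrist');im=eyes.read_camera('wrist');cv2.imwrite('pics/w9.png',im)
for st,ce,l in blobs(blue(im),60):
    ys,xs=np.nonzero(l);P=onplane(c,np.c_[xs,ys],.026)[:,:2];print(st,cv2.minAreaRect((P*1000).astype(np.float32)))
E
```

```text
12.2167 [ 0.41294572 -0.01857643  0.16738211]
[ 411  141  101  108 5130] ((381.1859130859375, 173.46951293945312), (49.94428253173828, 113.11326599121094), 73.3534164428711)
[ 253  147   25   84 1944] ((414.2118835449219, -16.27808380126953), (84.4766845703125, 23.363855361938477), 11.824854850769043)
```

The opener is released and lying flat at (0.414,-0.016). I close the fingers and go above the yellow key.

>>> arm_command([
  [[2.5,-2,0,0,0,0],[2.5,-2,0,0,0,0],[2.5,-2,0,0,0,0],[2.5,-2,0,0,0,0],[2.5,-2,0,0,0,0],[2.5,-2,0,0,0,0],[2.5,-2,-1,0,0,0],[2.4,-0.9,-2,0,0,0],[0,0,-2,0,0,0],[0,0,0,0,0,0],[0,0,0,0,0,0],[0,0,0,0,0,0]],
], gripper=-1, squeeze=20)

```text
t: 13.27
tool_pos: [0.6089, -0.1667, 0.1133]
orientation: [0.314, -3.125, -0.001]
force: [0.4, -1.1, -1.1]
opening: 0.0174
gripper_force: 0.0
```

>>> arm_command([
  [[0,0,0,0,0,0],[0,0,0,0,0,0],[0,0,0,0,0,0]],
])

```text
t: 13.52
tool_pos: [0.6102, -0.1672, 0.1152]
orientation: [-0.314, 3.124, -0.002]
force: [-0.6, 0.2, 0.2]
opening: 0.0011
gripper_force: 0.0
```

```bash
python3 - <<'E'
from h import *
i=report();print(monitor.read_state()['gripper_force'])
c=cam('wrist');im=eyes.read_camera('wrist');cv2.imwrite('pics/w10.png',im)
for nm,lo,hi in(('yel',(20,120,90),(34,255,255)),('grn',(45,100,50),(85,255,255)),('red',(0,150,80),(7,255,255))):
    for st,ce,l in blobs(hsv(im,lo,hi),60): print('w',nm,st,ce,onplane(c,ce,.07)[0].round(4))
E
```

```text
13.6167 [ 0.61001984 -0.16721169  0.11464835] [-3.13469944e-01  3.12434400e+00 -1.20927873e-03] [ 0.92325177  0.57108489 -0.16781465] 0.0006075554601198119
side yel [286 160  15   8  26] [292.8 163.4] [0.7649 0.1468 0.07  ]
side yel [290 218  14  10  92] [296.5 222.4] [ 0.611  -0.1713  0.07  ]
side grn [267 203  13   8  75] [272.9 206.5] [ 0.5898 -0.0819  0.07  ]
side red [278 210  13   9  78] [284.  213.8] [ 0.6005 -0.1249  0.07  ]
side black [285 130  34  10 165] [301.2 135.5]
side black [265 143  76  35 598] [305.6 162.1]
side black [280 163  21  31 297] [287.7 175.7]
side black [306 182  30  34 569] [320.6 199. ]
side cover edge pred closed/1.78 [[269.7, 212.9], [312.0, 162.6]]
scene yel [307 143  32   6  80] [321.2 145.4] [ 0.8927 -0.0591  0.07  ]
scene yel [311 191  11   7  58] [316. 194.] [ 0.6109 -0.166   0.07  ]
scene grn [277 186  11   8  53] [281.9 188.9] [ 0.5899 -0.0731  0.07  ]
scene red [293 189  12   8  69] [298.4 192.3] [ 0.5958 -0.1206  0.07  ]
scene black [305 108  34  17 199] [319.9 118.9]
scene black [ 272  128   87   54 2244] [308.  154.1]
scene cover edge pred closed/1.78 [[295.4, 195.0], [308.1, 139.9]]
0.0
w yel [ 247  203   41   40 1071] [267.23996265 216.95331466] [ 0.6073 -0.1643  0.07  ]
w yel [256 266   6  65 303] [258.4950495  299.50825083] [ 0.6718 -0.1577  0.07  ]
w yel [268 266   6  65 274] [270.44525547 299.14963504] [ 0.6697 -0.149   0.07  ]
w yel [   0  344  417   28 9485] [220.76520822 359.71997891] [ 0.73   -0.1764  0.07  ]
w grn [ 380  201   44   40 1645] [401.20303951 220.50759878] [ 0.5912 -0.0724  0.07  ]
w red [ 314  202   42   40 1566] [334.37994891 221.93933589] [ 0.6016 -0.1177  0.07  ]
```

>>> arm_command([
  [[0,0,-2,0,0,0],[0,0,-1.8,0,0,0],[0,0,-0.6,0,0,0],[0,0,-0.6,0,0,0],[0,0,0,0,0,0],[0,0,0,0,0,0],[0,0,0,0,0,0]],
])

```text
t: 14.25
tool_pos: [0.6098, -0.1672, 0.0653]
orientation: [-0.313, 3.126, -0.0]
force: [-4.8, 2.2, 8.4]
opening: 0.0002
gripper_force: 4.0
```

>>> arm_command([
  [[0,0,-0.1,0,0,0],[0,0,0,0,0,0],[0,0,0,0,0,0]],
])

```text
t: 14.5
tool_pos: [0.6099, -0.1672, 0.0651]
orientation: [-0.313, 3.126, -0.0]
force: [-9.4, 1.9, 14.7]
opening: 0.0006
gripper_force: 7.1
```

>>> arm_command([
  [[0,0,2,0,0,0],[0,0,2.5,0,0,0],[-0.6,3,0,0,0,0],[-0.6,3,0,0,0,0],[-0.7,3.3,0,0,0,0],[0,0,0,0,0,0],[0,0,0,0,0,0],[0,0,0,0,0,0]],
])

```text
t: 15.17
tool_pos: [0.5911, -0.0744, 0.1081]
orientation: [-0.314, 3.125, -0.001]
force: [0.8, -0.3, -0.1]
opening: 0.0006
gripper_force: 0.0
```

>>> arm_command([
  [[0,0,-2,0,0,0],[0,0,-1.5,0,0,0],[0,0,-0.5,0,0,0],[0,0,-0.4,0,0,0],[0,0,0,0,0,0],[0,0,0,0,0,0],[0,0,0,0,0,0]],
])

```text
t: 15.75
tool_pos: [0.5906, -0.0754, 0.0652]
orientation: [0.312, -3.125, 0.001]
force: [-7.9, -0.0, 11.1]
opening: 0.0003
gripper_force: 5.6
```

Green is at the bottom (11 N). I lift and retreat towards the robot, clear of everything.

>>> arm_command([
  [[0,0,0,0,0,0],[0,0,2,0,0,0],[0,0,3,0,0,0],[-1,0,3,0,0,0],[-3,0,3,0,0,0],[-3,0,2,0,0,0],[-3,0,0,0,0,0],[0,0,0,0,0,0],[0,0,0,0,0,0],[0,0,0,0,0,0]],
])

```text
t: 16.58
tool_pos: [0.4918, -0.0749, 0.1936]
orientation: [-0.312, 3.125, -0.001]
force: [0.4, 0.1, 0.5]
opening: 0.0007
gripper_force: 0.0
```

```bash
python3 - <<'E'
from h import *
i=report()
c=cam('scene')
for st,ce,l in blobs(blue(i['scene']),40): print(st,ce,onplane(c,ce,.013))
im=i['scene'];
for st,ce,l in blobs(hsv(im,(0,150,80),(6,255,255))|hsv(im,(174,150,80),(180,255,255)),200): print('stapler',st)
E
```

```text
16.6833 [ 0.49196731 -0.07461599  0.19299463] [-3.12564599e-01  3.12580046e+00 -1.22525081e-04] [0.4192938  0.36113454 0.93456017] 0.000570980434416216
side yel [290 218  14  10  92] [296.5 222.4] [ 0.611  -0.1713  0.07  ]
side grn [267 203  13   8  76] [272.9 206.5] [ 0.5897 -0.0816  0.07  ]
side red [278 210  13   9  78] [283.8 213.8] [ 0.6001 -0.1247  0.07  ]
side black [ 282  153   56   63 2056] [309.4 183. ]
side cover edge pred closed/1.78 [[269.7, 212.9], [312.0, 162.6]]
scene yel [252 123  33   7  88] [266.4 126.1] [0.9411 0.1692 0.07  ]
scene yel [311 191  11   7  59] [316.  194.1] [ 0.6107 -0.1661  0.07  ]
scene grn [277 186  11   8  52] [282.  188.9] [ 0.59   -0.0734  0.07  ]
scene red [293 189  12   8  70] [298.4 192.4] [ 0.5956 -0.1209  0.07  ]
scene black [224 109  83  22 657] [266.3 119.8]
scene black [249 127  30  12 234] [262.3 132.4]
scene black [ 272  136   69   46 2331] [305.9 158.1]
scene cover edge pred closed/1.78 [[295.4, 195.0], [308.1, 139.9]]
[428   0  84  10 432] [471.7962963    4.00694444] [[ 3.77694313 -0.04194819  0.013     ]]
[147 204  39  27 578] [165.25259516 216.48961938] [[0.38837802 0.18198682 0.013     ]]
[223 220  19  25 278] [231.69064748 232.08992806] [[ 0.41659341 -0.01640016  0.013     ]]
stapler [321 250  55  15 469]
stapler [448 291  53  33 577]
```

The cover is open, all the keys are up, the opener is flat on the worktop and the stapler has not moved, so I hand in.

```bash
python3 -c "
from plant import ticket
print(ticket.close_job())"
```

```text
the job is handed in; nothing more can be done
None
```

The job is handed in: the blade levered the cover open and swung it back to its stop, the opener lies on the worktop, yellow and then green were pressed to the bottom and are up again, and I did not press the red key or touch the stapler or parcel; the judge's verdict was not shown to me.

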